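# Hang the cutlery caddy in the tub's edge gap

## Robot

A 7-joint arm with a two-finger parallel gripper is mounted at the origin on a cart in front of the work surface, level with it; the furniture and walls round the work are solid. World frame = base frame: x ahead of the robot, y to its left, z up, the work surface at z = 0. Lengths are in m, angles in rad, forces in N, time in s.
With the tool pointing down it reaches from about 0.425 to 0.875 m from the base axis. Payload 4.7 kg.
Tool frame: the origin (TCP) lies where the fingers leave the gripper's body, on its centre line; the fingertips stand 70 mm ahead of it and the grasp point (between the pads) lies 51 mm ahead of it; z points along the fingers, y is the line along which they close (so a half turn about z gives the same grasp; the last joint's range is limited). The gripper opens to 87 mm and grips with 3 to 60 N. Pads are 19 mm wide; open, the fingers measure 117 mm over their backs; the gripper's body (75 mm by 190 mm) begins 51 mm behind the grasp point.
Start: joints at [-1.194, 0.321, -0.07, 1.45, 0.023, 1.371, -0.057], TCP at [0.231, 0.608, 0.292] pointing down, gripper open.
Joint ranges: [-2.86, 2.86], [-0.3, 2.09], [-1.38, 1.24], [0.06, 2.45], [-1.56, 4.7], [0.09, 2.05], [-2.69, 2.69]. Speed limits (rad/s): [2.57, 2.57, 3.14, 3.14, 3.14, 3.14, 3.14].

## Interface

Orientations are given as a rotation vector (axis times angle).
In Python, from bench import ctrl gives the robot as it stands.
- The arm moves only by the tool play_rows, never from a script. Its argument "increments" is a list that holds one entry, the list of rows, each a list of 7 numbers: the shift along the tool's x, y, z as a fraction of full scale, then the turn, a rotation vector about the tool's x, y, z as a fraction of full scale, then the gripper command: -1 is shut, 1 is fully open, values between are in proportion. A call has 1 to 8 rows; each row is the pose to reach, as a shift and turn from the pose commanded when the call began, along the tool's axes at that moment; what a row does not reach only later rows make up. Full scale, the value 1, is 0.1 m for a shift and 90 degrees for a turn. A row lasts 1/10 s, in which the tool goes at most 50 mm and 8.59 degrees, less where a joint would pass 70% of its speed; a pose out of reach is approached as far as the arm can. A call with a number of a shift or a turn outside -1 to 1 is refused whole. A call with a gripper value outside its range is refused whole. The fingers move at their own pace and stop on an object; "squeeze" is the grip in N (left out, the last holds). Time passes only in rows, so rows that repeat a pose let the fingers close. It gives the time, the measured TCP pose, the force, the opening and the grip force at its end, in the units of the state.
- ctrl.get_state(): the state, without advancing time (a new reading comes with each control period).
- ctrl.get_image(name): name is "side" or "top" or "wrist"; returns the picture (400x640x3 uint8, red, green, blue); there is no depth.
- ctrl.get_calibration(name): a dict with "vertical_fov" (degrees; the focal length in pixels is half the picture's height over the tangent of half this angle, whatever the lens; pixels are square), "cx", "cy" (the principal point, pixels), "R" (3x3) and "t" (3): a world point X has camera coordinates R X + t; the wrist camera has in their place "T_tool_cam" (4x4, takes a point from camera to tool coordinates, whose origin is the TCP and whose axes are the flange's). Camera axes: x right, y down, z forward; pixel columns grow to the right and rows downward; lengths in m; the calibration is good to about 2 mm. A picture is of the moment at which its call begins: read the wrist's pose just before it. get_calibration takes no time and is no camera call.
- ctrl.close_job(): hands the job in; it is judged then, once.
The state is a dict: "time": time; "joint_positions": joint angles; "qd": joint speeds; "joint_torque": joint torques, N m; "position": TCP position; "tool_rot": TCP orientation; "ft_force": force on the tool from outside, world axes, zero at the start; "torque": the same for the moment, N m; "grip_width": opening from 0.0 (shut) to 1.0 (fully open); "grip_force": force on a finger pad.
Only numpy, scipy, OpenCV 4.12 (cv2) and the standard library are available. Lean on these libraries where they do the work, as an engineer would, in place of code of your own. Each camera call takes 0.05 s, during which the arm holds its last target. There are 200 camera calls.

## Task

Pick up the small steel caddy by its black grip and hang it inside the grey tub by its bent lip, hooked over the tub's near edge. The metal strip on that edge has one gap for the lip: feel gently along the strip for it, without forcing anything, and let the lip go fully down into the gap so that the caddy hangs straight and cannot slide. Let go of it and leave the other things as they are.

Things in the scene. Friction and masses are not known exactly. Their poses are not given: they have to be found in the camera images.
- tub: Fixed open grey tub, 160 (x) x 280 (y) mm, 104 mm high, walls and floor 6 mm. Origin: at its underside, below the middle of the near wall's thickness and length; x points away from the near wall across the tub, y along that wall, z up. An aluminium edge strip tops the near wall; its top is at z = 104 mm. The strip's one gap, 40 mm long in y, has the bare 6 mm wall (top z = 92 mm) as its bottom.
- near_rim (a point): Middle of the top of the tub's near edge (tub frame 0, 0, 104 mm); axes as the tub's. The strip is 8 mm thick, on the wall's middle plane, and stays put. Its gap is 12 mm deep; the gap's middle lies anywhere from y = -35 to +35 mm, differs each time and is not reported. The edge beyond the strip is within 1 mm of its height.
- caddy: Loose upright open steel cup, 0.15 to 0.31 kg, 60 (x) x 72 (y) x 60 mm. Origin: centre of its underside; z up. A lip on its -x side, a strap 36 mm wide in y, rises from that wall, runs to -x (underside z = 80, top z = 85 mm) and bends down to z = 48 mm, flaring outward below z = 60 mm. The slot under it is 11 mm wide, x = -30 to -41 mm.
- lip (a point): Middle of the slot's ceiling, the underside of the lip (caddy frame -35.5, 0, 80 mm); axes as the caddy's. It rests at tub z = 104 mm on the strip and at tub z = 92 mm when home in the gap.
- grip (a point): Centre of the black grip block that stands on the lip (caddy frame -26, 0, 111 mm): 14 (x) x 30 (y) x 52 mm, from z = 85 to 137 mm; to be held across its 30 mm, along the caddy's y. With the lip home in the gap the strip on either side stands 7 mm above the lip's top: fingertips kept above caddy z = 96 mm stay clear of it.
- garlic: Garlic bulb, about 55 mm, a bystander near the middle of the worktop; origin under its centre.
- shaker: Salt shaker, 44 mm wide, 90 mm high, a bystander; origin under its centre.
- tin: Low food tin, 76 mm wide, 58 mm high, a bystander; origin under its centre.
Mind the look-alikes: they are no part of the job. Leave any green look-alike of the caddy alone.

How it is judged:
By the outcome, as a careful person would: the job done as asked, in the order asked, and still so for the second after the job is handed in, with the robot touching nothing.
It also fails if it takes over 67 s, if anything falls off the work surface, if the arm or the gripper's body presses on something with over 40 N, if the wrist force passes 120 N, or if a joint passes its speed limit or range.

## Working session

There is one attempt and no reset: what is moved stays moved. The work goes in short steps, Python scripts to look and compute and a tool call to move; the robot and the scene stay as the last step left them, time stands still between calls to the robot, and variables do not carry over. Pictures are saved under pics/ and viewed, at most 10 in all, crops included, and the job is handed in when it is done.

Besides the shell and the picture viewer there is one more tool, called after ">>>" in YAML: its name, and indented under it one key for each argument. play_rows: Moves the arm, as the interface text tells. Shift numbers are shares of 0.1 m and turn numbers shares of 90 degrees, none past 1 either way. Its arguments: {"type":"object","properties":{"increments":{"type":"array"},"squeeze":{"type":"number"}},"required":["increments"]}

```bash
mkdir -p pics; ls; python3 - <<'E'
from bench import ctrl
import cv2,numpy as np
np.set_printoptions(precision=4,suppress=True)
s=ctrl.get_state();print(s)
for n in("side","top","wrist"):
    c=ctrl.get_calibration(n);print(n,c)
for n in("side","top"):
    im=ctrl.get_image(n);cv2.imwrite(f"pics/{n}0.png",im[:,:,::-1])
E
```

```text
pics
{'time': 0.0, 'joint_positions': array([-1.1939,  0.3218, -0.0701,  1.4517,  0.0226,  1.3708, -0.0569]), 'qd': array([-0.0015, -0.0011,  0.0004, -0.0012,  0.0007, -0.0008, -0.0008]), 'joint_torque': array([  0.    , -49.1282,  -0.4037, -31.2537,  -0.0639,   0.0435,
         0.0002]), 'position': array([0.2306, 0.6073, 0.2912]), 'tool_rot': array([-0.5667, -3.0898,  0.0029]), 'ft_force': array([ 1.0642, -0.4428,  0.3965]), 'torque': array([0.0187, 0.0671, 0.0314]), 'grip_force': 0.0, 'grip_width': 1.0012672692410587}
side {'vertical_fov': 43.5793828986641, 'cx': 317.8392628141779, 'cy': 202.83227865450596, 'R': array([[-0.9998,  0.0214,  0.0041],
       [ 0.0086,  0.5583, -0.8296],
       [-0.0201, -0.8294, -0.5584]]), 't': array([0.5922, 0.0183, 1.744 ])}
top {'vertical_fov': 54.59172735777562, 'cx': 321.21981845164663, 'cy': 196.7464079853853, 'R': array([[-0.0167, -0.9998, -0.0106],
       [-0.9956,  0.0176, -0.0925],
       [ 0.0927,  0.009 , -0.9957]]), 't': array([0.162 , 0.5675, 1.3454])}
wrist {'vertical_fov': 67.62567284683395, 'cx': 317.94160462946945, 'cy': 197.58563475068675, 'T_tool_cam': array([[-0.0014, -0.9616, -0.2745,  0.0756],
       [ 1.    , -0.0013, -0.0006, -0.0004],
       [ 0.0002, -0.2745,  0.9616, -0.0933],
       [ 0.    ,  0.    ,  0.    ,  1.    ]])}
```

View pics/top0.png

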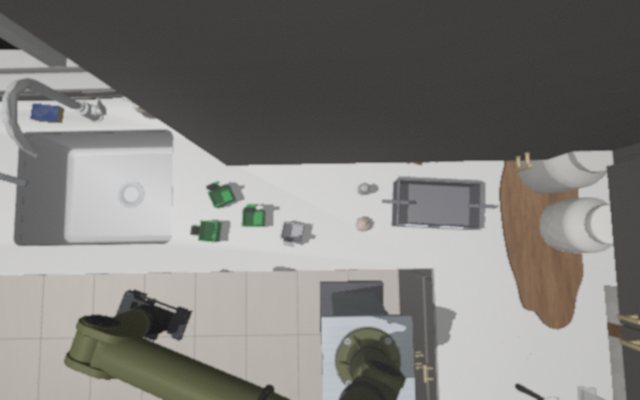

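View pics/side0.png

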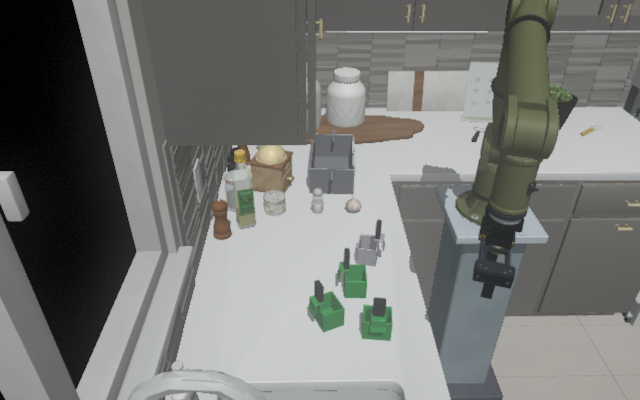

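Top view: the steel caddy is at about (293,232), with green look-alikes at (221,194), (254,216) and (209,231). The tub is at (437,204), its near edge at row ~225, with garlic at (363,224) and shaker at (364,188). In the side view the steel caddy is at (370,248) with its grip at (378,228), and the greens are at (353,280), (327,310) and (377,322). By the description (steel, not green) I choose the one at (293,232).

```bash
cat > h.py <<'E'
from bench import ctrl
import cv2,numpy as np
from scipy.spatial.transform import Rotation as Rn
np.set_printoptions(precision=4,suppress=True)
def cam(n,s=None):
    c=ctrl.get_calibration(n);f=200/np.tan(np.radians(c["vertical_fov"])/2)
    K=np.array([[f,0,c["cx"]],[0,f,c["cy"]],[0,0,1]])
    if n=="wrist":
        T=np.eye(4);T[:3,:3]=Rn.from_rotvec(s["tool_rot"]).as_matrix();T[:3,3]=s["position"]
        M=np.linalg.inv(T@c["T_tool_cam"]);return K,M[:3,:3],M[:3,3]
    return K,np.array(c["R"]),np.array(c["t"])
def proj(C,X):
    K,R,t=C;p=(K@(R@np.atleast_2d(X).T+t[:,None])).T;return p[:,:2]/p[:,2:]
def plane(C,uv,z):
    K,R,t=C;d=R.T@np.linalg.inv(K)@np.array([*uv,1.]);o=-R.T@t;return o+d*(z-o[2])/d[2]
def move(s,P,Rt):   # TCP target -> units
    R0=Rn.from_rotvec(s["tool_rot"]);return R0.inv().apply(np.array(P)-s["position"])/.1,(R0.inv()*Rt).as_rotvec()/(np.pi/2)
E
python3 - <<'E'
from h import *
C=cam("top");S=cam("side")
for n,uv,z in(("caddy",(294,231),.06),("lip",(289,241),.085),("tubNL",(391,225),.104),("tubNR",(480,230),.104),("tubFL",(395,180),.104),("tubFR",(481,184),.104),("garlic",(363,224),.03)):print(n,plane(C,uv,z))
print("side grip",plane(S,(378,222),.137),"side tub near", plane(S,(354,192),.104),plane(S,(354,138),.104))
for n,(u,v,w,h) in dict(top=(265,205,60,60),side=(340,205,70,70)).items():
    im=cv2.imread(f"pics/{n}0.png")[v:v+h,u:u+w];cv2.imwrite(f"pics/{n}c.png",cv2.resize(im,(400,400),interpolation=cv2.INTER_CUBIC))
cv2.imwrite("pics/crop1.png",np.hstack([cv2.imread("pics/topc.png"),cv2.imread("pics/sidec.png")]))
E
```

```text
caddy [0.4508 0.2473 0.06  ]
lip [0.4175 0.2624 0.085 ]
tubNL [ 0.4649 -0.0781  0.104 ]
tubNR [ 0.4435 -0.3709  0.104 ]
tubFL [ 0.615  -0.0965  0.104 ]
tubFR [ 0.5963 -0.3825  0.104 ]
garlic [0.4714 0.0073 0.03  ]
side grip [0.4253 0.2632 0.137 ] side tub near [0.4758 0.0511 0.104 ] [ 0.4439 -0.3396  0.104 ]
```

View pics/crop1.png

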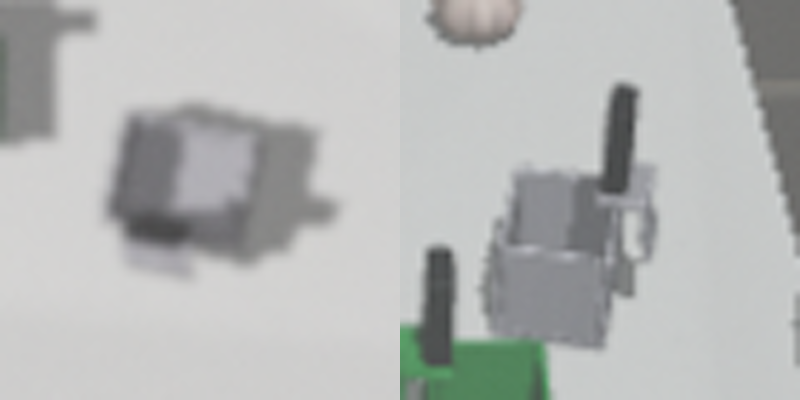

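The crop confirms the bare steel caddy: the grip stands on its lip on the robot side. The next nearest thing is green. Moving the wrist camera over it.

>>> play_rows:
  increments:
    - [[-0.42, -0.32, 0, 0, 0, 0, 1], [-0.83, -0.64, 0, 0, 0, 0, 1]]

```text
time: 0.3
position: [0.2823, 0.5222, 0.291]
tool_rot: [-0.561, -3.091, 0.002]
ft_force: [1.2, 0.2, 0.8]
grip_width: 0.998
grip_force: 0.0
```

>>> play_rows:
  increments:
    - [[-0.42, -0.32, 0, 0, 0, 0, 1], [-0.83, -0.64, 0, 0, 0, 0, 1]]

```text
time: 0.5
position: [0.3362, 0.4354, 0.2918]
tool_rot: [-0.566, -3.09, 0.001]
ft_force: [0.5, -0.6, -0.5]
grip_width: 1.001
grip_force: 0.0
```

>>> play_rows:
  increments:
    - [[-0.42, -0.32, 0, 0, 0, 0, 1], [-0.83, -0.64, 0, 0, 0, 0, 1]]

```text
time: 0.7
position: [0.3885, 0.3501, 0.292]
tool_rot: [-0.567, -3.09, 0.0]
ft_force: [0.8, -0.0, -0.8]
grip_width: 1.001
grip_force: 0.0
```

>>> play_rows:
  increments:
    - [[-0.42, -0.32, 0, 0, 0, -0.08, 1], [-0.83, -0.64, -0.3, 0, 0, -0.16, 1], [-0.83, -0.64, -0.3, 0, 0, -0.23, 1], [-0.83, -0.64, -0.3, 0, 0, -0.23, 1], [-0.83, -0.64, -0.3, 0, 0, -0.23, 1]]

```text
time: 1.2
position: [0.442, 0.2637, 0.3216]
tool_rot: [-0.005, -3.14, -0.0]
ft_force: [-0.6, 0.7, -0.1]
grip_width: 1.0
grip_force: 0.0
```

```bash
python3 - <<'E'
from h import *
s=ctrl.get_state();im=ctrl.get_image("wrist");cv2.imwrite("pics/w1.png",im[:,:,::-1]);print(s["time"],s["position"],s["tool_rot"])
np.save("w1.npy",np.r_[s["position"],s["tool_rot"]])
E
```

```text
1.2 [0.442  0.2637 0.3216] [-0.0053 -3.1404 -0.0004]
```

View pics/w1.png

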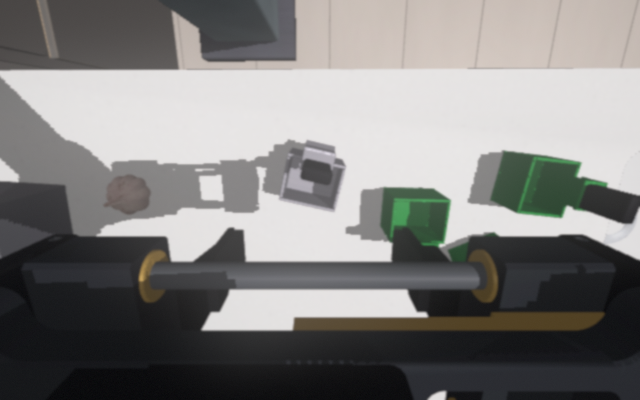

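Wrist view: the steel caddy at about (313,177) with the grip top at (317,170). The garlic is at (128,194) and a green caddy at (415,213). I'll zoom in to measure.

```bash
python3 - <<'E'
import cv2
im=cv2.imread("pics/w1.png")[130:220,255:365];im=cv2.resize(im,None,fx=6.5,fy=6.5,interpolation=cv2.INTER_CUBIC)
cv2.imwrite("pics/crop2.png",im)
E
```

```text
(no output)
```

View pics/crop2.png

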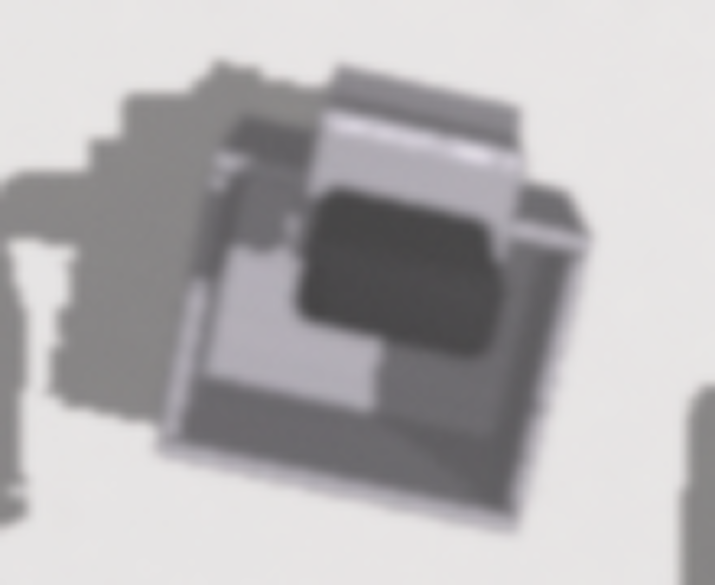

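```bash
python3 - <<'E'
from h import *
from scipy.optimize import least_squares
w=np.load("w1.npy");C=cam("wrist",dict(position=w[:3],tool_rot=w[3:]))
m=np.array([[-30,-36,60],[-30,36,60],[30,-36,60],[30,36,60],[-19,-15,137],[-19,15,137]])/1000
px=np.array([(220,152),(592,238),(158,447),(517,527),(296,318),(494,360)])/6.5-.5*(1-1/6.5)*0+[255,130]
def W(p):return Rn.from_euler("z",p[2]).apply(m)+[p[0],p[1],0]
r=least_squares(lambda p:(proj(C,W(p))-px).ravel(),[.45,.25,-.2]);p=r.x
print(p,np.degrees(p[2]));print(r.fun.reshape(-1,2))
g=Rn.from_euler("z",p[2]).apply([-.026,0,0])+[p[0],p[1],0];print("grip",g)
s=ctrl.get_state();Rt=Rn.from_euler("z",p[2])*Rn.from_rotvec([0,-np.pi,0])
for z in(.24,.119+.051):print(z,move(s,[g[0],g[1],z],Rt))
print(proj(cam("top"),g+[0,0,.137]),proj(cam("side"),g+[0,0,.137]))
E
```

```text
[ 0.4487  0.2567 -0.2348] -13.453809325480536
[[-0.3519 -1.2133]
 [ 1.2186 -0.7108]
 [-0.5917  0.7481]
 [ 0.5868  1.0202]
 [-0.4247 -0.1072]
 [-0.2511  0.4298]]
grip [0.4234 0.2627 0.    ]
0.24 (array([ 0.1792, -0.0155,  0.8135]), array([-0.0002, -0.001 ,  0.1486]))
0.16999999999999998 (array([ 0.1781, -0.0154,  1.5135]), array([-0.0002, -0.001 ,  0.1486]))
[[287.384  239.4777]] [[378.6224 221.8956]]
```

Fit residuals are about 1 px, and the side view agrees with the grip position. Yaw is −13.5°. Going down to the grip.

>>> play_rows:
  increments:
    - [[0.1, -0.01, 0.3, 0, 0, 0.08, 1], [0.18, -0.015, 0.6, 0, 0, 0.15, 1], [0.18, -0.015, 0.75, 0, 0, 0.15, 1], [0.18, -0.015, 0.75, 0, 0, 0.15, 1]]
  squeeze: 30

```text
time: 1.65
position: [0.4219, 0.2621, 0.244]
tool_rot: [-0.367, -3.115, 0.007]
ft_force: [1.3, 0.3, 0.5]
grip_width: 0.998
grip_force: 0.0
```

>>> play_rows:
  increments:
    - [[0, 0, 0.25, 0, 0, 0, 1], [0, 0, 0.5, 0, 0, 0, 1], [0, 0, 0.75, 0, 0, 0, 1], [0, 0, 0.75, 0, 0, 0, 1]]

```text
time: 2.05
position: [0.4227, 0.2613, 0.1697]
tool_rot: [-0.369, -3.116, 0.006]
ft_force: [-1.1, -0.2, -0.6]
grip_width: 0.998
grip_force: 0.0
```

```bash
python3 - <<'E'
from h import *
s=ctrl.get_state();im=ctrl.get_image("wrist");cv2.imwrite("pics/w2.png",im[:,:,::-1]);print(s["time"],s["position"],s["tool_rot"],s["ft_force"])
Rt=Rn.from_euler("z",-.2348)*Rn.from_rotvec([0,-np.pi,0]);print(move(s,[.4234,.2627,.172],Rt))
E
```

```text
2.05 [0.4227 0.2613 0.1697] [-0.3692 -3.1155  0.0063] [-1.0602 -0.1749 -0.627 ]
(array([-0.0036,  0.0147, -0.0227]), array([-0.0028, -0.0024, -0.0007]))
```

View pics/w2.png

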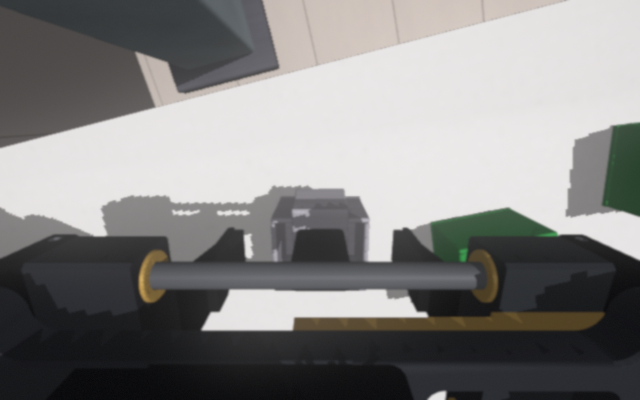

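The grip sits centred between the fingers (columns 244 and 393, grip at 321). Close and lift.

>>> play_rows:
  increments:
    - [[0, 0.01, -0.02, 0, 0, 0, 0], [0, 0.01, -0.02, 0, 0, 0, -1], [0, 0.01, -0.02, 0, 0, 0, -1], [0, 0.01, -0.02, 0, 0, 0, -1], [0, 0.01, -0.02, 0, 0, 0, -1], [0, 0.01, -0.02, 0, 0, 0, -1]]
  squeeze: 50

```text
time: 2.7
position: [0.425, 0.2623, 0.1744]
tool_rot: [0.372, 3.119, 0.0]
ft_force: [-0.0, 0.1, 0.3]
grip_width: 0.54
grip_force: 0.0
```

>>> play_rows:
  increments:
    - [[0, 0, -0.1, 0, 0, 0, -1], [0, 0, -0.3, 0, 0, 0, -1], [0, 0, -0.6, 0, 0, 0, -1], [0, 0, -1, 0, 0, 0, -1], [0, 0, -1, 0, 0, 0, -1], [0, 0, -1, 0, 0, 0, -1]]

```text
time: 3.3
position: [0.4255, 0.2627, 0.2759]
tool_rot: [0.371, 3.117, 0.003]
ft_force: [0.2, 0.3, 0.9]
grip_width: 0.035
grip_force: 0.0
```

>>> play_rows:
  increments:
    - [[0, 0, -0.3, 0, 0, 0, -1], [0, 0, -0.6, 0, 0, 0, -1], [0, 0, -0.6, 0, 0, 0, -1], [0, 0, -0.6, 0, 0, 0, -1]]

```text
time: 3.7
position: [0.4248, 0.2623, 0.3337]
tool_rot: [-0.372, -3.119, 0.001]
ft_force: [-0.7, -0.4, -0.6]
grip_width: 0.006
grip_force: 0.0
```

```bash
python3 - <<'E'
from h import *
s=ctrl.get_state();print(s)
im=ctrl.get_image("side");cv2.imwrite("pics/side1.png",im[:,:,::-1])
t=ctrl.get_image("top");cv2.imwrite("pics/top1.png",t[:,:,::-1])
a=cv2.resize(im[130:270,320:440,::-1],(390,455),interpolation=cv2.INTER_CUBIC)
b=cv2.resize(cv2.imread("pics/top0.png")[170:240,380:500],(400,233),interpolation=cv2.INTER_CUBIC)
o=np.zeros((455,800,3),np.uint8);o[:,:390]=a;o[:233,400:]=b
o[235:,400:]=cv2.resize(im[125:210,290:370,::-1],(400,220),interpolation=cv2.INTER_CUBIC)
cv2.imwrite("pics/crop3.png",o)
E
```

```text
{'time': 3.7, 'joint_positions': array([-0.7898, -0.0223,  0.181 ,  1.7581,  0.0041,  1.4061,  0.7241]), 'qd': array([ 0.0002,  0.0121, -0.0004,  0.0316, -0.0014, -0.002 ,  0.0008]), 'joint_torque': array([  0.0332, -30.6615,  -0.1173, -32.6803,  -0.0131,   0.0734,
        -0.0018]), 'position': array([0.4248, 0.2623, 0.3337]), 'tool_rot': array([-0.3715, -3.1191,  0.0007]), 'ft_force': array([-0.678 , -0.3923, -0.5853]), 'torque': array([ 0.0096, -0.0235,  0.0461]), 'grip_force': 0.0, 'grip_width': 0.006320416359654502}
```

View pics/crop3.png

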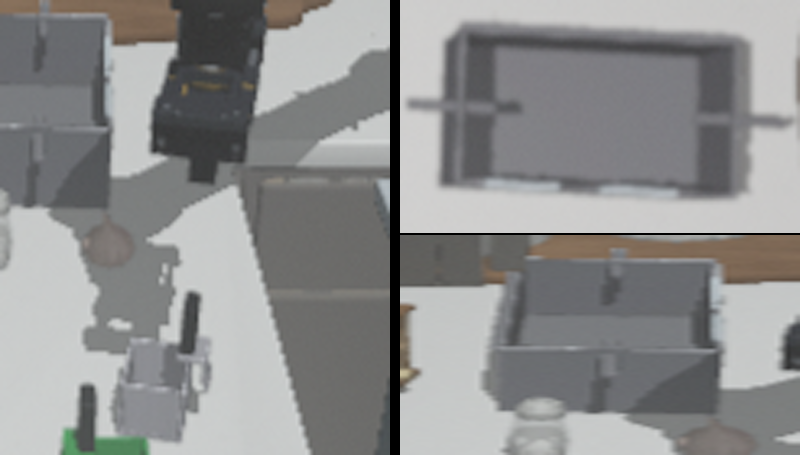

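The fingers close slowly, so I lifted before they met the grip. The caddy still stands in place. The top-view crop shows the two bright strip pieces with a gap between them at top px ≈(434,226). I'll reopen, go back down and wait for the grip force this time.

>>> play_rows:
  increments:
    - [[0, 0, 0, 0, 0, 0, 1], [0, 0, 0, 0, 0, 0, 1], [0, 0, 0, 0, 0, 0, 1], [0, 0, 0, 0, 0, 0, 1], [0, 0, 0.2, 0, 0, 0, 1], [0, 0, 0.4, 0, 0, 0, 1], [0, 0, 0.6, 0, 0, 0, 1], [0, 0, 0.6, 0, 0, 0, 1]]

```text
time: 4.6
position: [0.4237, 0.2615, 0.2716]
tool_rot: [-0.371, -3.116, 0.006]
ft_force: [-0.6, 0.7, -1.5]
grip_width: 0.649
grip_force: 0.0
```

```bash
python3 - <<'E'
from h import *
from scipy.optimize import least_squares
s=ctrl.get_state();print(s["position"],s["grip_width"])
# did caddy move? compare caddy patch in side images before/after
a=cv2.imread("pics/side0.png")[228:268,352:392];b=cv2.imread("pics/side1.png")
r=cv2.matchTemplate(b[200:300,330:420],a,cv2.TM_CCOEFF_NORMED);print(cv2.minMaxLoc(r),"expect (22,28)")
Rt=Rn.from_euler("z",-.2348)*Rn.from_rotvec([0,-np.pi,0]);print(move(s,[.4234,.2627,.172],Rt))
C=cam("top")
for uv in((425.3,226),(437,226),(428,226),(440,226),(434,226.4)):print(uv,plane(C,uv,.104))
E
```

```text
[0.4237 0.2615 0.2716] 0.6486238080114263
(-0.49718689918518066, 0.8511679768562317, (47, 33), (22, 28)) expect (22,28)
(array([0.0022, 0.015 , 0.9959]), array([-0.0026, -0.0021, -0.0014]))
(425.3, 226) [ 0.4597 -0.1913  0.104 ]
(437, 226) [ 0.4591 -0.2299  0.104 ]
(428, 226) [ 0.4596 -0.2002  0.104 ]
(440, 226) [ 0.4589 -0.2398  0.104 ]
(434, 226.4) [ 0.4579 -0.22    0.104 ]
```

Caddy unmoved. Down, then close with waiting.

>>> play_rows:
  increments:
    - [[0, 0, 0, 0, 0, 0, 1], [0, 0, 0, 0, 0, 0, 1], [0, 0, 0, 0, 0, 0, 1], [0, 0.01, 0.25, 0, 0, 0, 1], [0, 0.015, 0.5, 0, 0, 0, 1], [0, 0.015, 0.75, 0, 0, 0, 1], [0, 0.015, 0.98, 0, 0, 0, 1], [0, 0.015, 0.98, 0, 0, 0, 1]]

```text
time: 5.4
position: [0.4239, 0.2629, 0.174]
tool_rot: [-0.371, -3.116, 0.006]
ft_force: [-0.4, 0.6, -0.3]
grip_width: 1.0
grip_force: 0.0
```

>>> play_rows:
  increments:
    - [[0, 0, 0, 0, 0, 0, -1], [0, 0, 0, 0, 0, 0, -1], [0, 0, 0, 0, 0, 0, -1], [0, 0, 0, 0, 0, 0, -1], [0, 0, 0, 0, 0, 0, -1], [0, 0, 0, 0, 0, 0, -1], [0, 0, 0, 0, 0, 0, -1], [0, 0, 0, 0, 0, 0, -1]]
  squeeze: 50

```text
time: 6.2
position: [0.4253, 0.2637, 0.1763]
tool_rot: [-0.372, -3.119, 0.0]
ft_force: [-0.6, -1.0, -0.2]
grip_width: 0.356
grip_force: 0.4
```

>>> play_rows:
  increments:
    - [[0, 0, 0, 0, 0, 0, -1], [0, 0, 0, 0, 0, 0, -1]]

```text
time: 6.4
position: [0.4252, 0.2637, 0.1762]
tool_rot: [-0.372, -3.119, 0.001]
ft_force: [-0.3, -1.4, 0.7]
grip_width: 0.342
grip_force: 49.8
```

Held (29.8 mm, 50 N). Lift.

>>> play_rows:
  increments:
    - [[0, 0, -0.1, 0, 0, 0, -1], [0, 0, -0.3, 0, 0, 0, -1], [0, 0, -0.5, 0, 0, 0, -1], [0, 0, -0.7, 0, 0, 0, -1], [0, 0, -0.9, 0, 0, 0, -1], [0, 0, -1, 0, 0, 0, -1]]

```text
time: 7.0
position: [0.4259, 0.2643, 0.2786]
tool_rot: [0.371, 3.117, 0.004]
ft_force: [0.7, -0.4, -1.3]
grip_width: 0.338
grip_force: 49.8
```

>>> play_rows:
  increments:
    - [[0, 0, -0.2, 0, 0, 0, -1], [0, 0, -0.4, 0, 0, 0, -1], [0, 0, -0.6, 0, 0, 0, -1], [0, 0, -0.6, 0, 0, 0, -1], [0, 0, -0.6, 0, 0, 0, -1], [0, 0, -0.6, 0, 0, 0, -1]]

```text
time: 7.6
position: [0.4248, 0.2635, 0.3347]
tool_rot: [-0.371, -3.118, 0.003]
ft_force: [-0.9, -0.2, -1.3]
grip_width: 0.342
grip_force: 49.8
```

```bash
python3 - <<'E'
from h import *
s=ctrl.get_state();print(s)
im=ctrl.get_image("side");cv2.imwrite("pics/side2.png",im[:,:,::-1])
t=ctrl.get_image("top");cv2.imwrite("pics/top2.png",t[:,:,::-1])
w=ctrl.get_image("wrist")
o=np.zeros((600,800,3),np.uint8)
o[:300,:400]=cv2.resize(im[110:230,320:480,::-1],(400,300),interpolation=cv2.INTER_CUBIC)
o[:300,400:]=cv2.resize(w[150:350,180:447,::-1],(400,300),interpolation=cv2.INTER_CUBIC)
o[300:]=cv2.resize(t[190:235,380:500,::-1],(800,300),interpolation=cv2.INTER_CUBIC)
cv2.imwrite("pics/crop4.png",o)
E
```

```text
{'time': 7.6, 'joint_positions': array([-0.7916, -0.02  ,  0.181 ,  1.7539,  0.0038,  1.4098,  0.7225]), 'qd': array([-0.0001,  0.0034,  0.0005, -0.0005,  0.0011,  0.0013, -0.0011]), 'joint_torque': array([  0.0167, -31.0229,  -0.1215, -32.846 ,   0.0059,   0.0505,
         0.0002]), 'position': array([0.4248, 0.2635, 0.3347]), 'tool_rot': array([-0.3713, -3.1178,  0.0027]), 'ft_force': array([-0.8954, -0.1622, -1.2716]), 'torque': array([ 0.0375,  0.0377, -0.0389]), 'grip_force': 49.820522458758205, 'grip_width': 0.3421046394728068}
```

View pics/crop4.png

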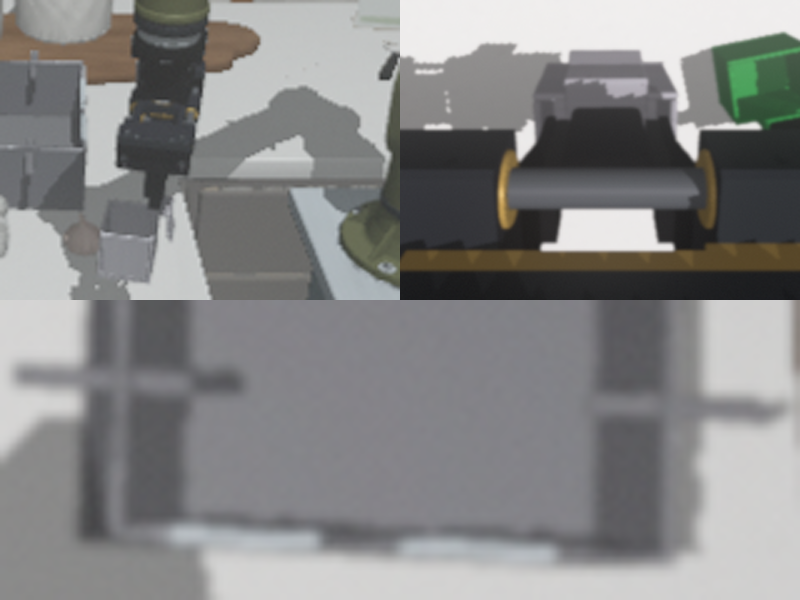

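The caddy hangs level in the grip. In the top view the strip spans px 405.5–463.6 at rows 225–227, with the gap at about 428–439.7. I'm carrying it high over the tub to look at the strip from close by.

>>> play_rows:
  increments:
    - [[-0.07, -0.18, 0, 0, 0, 0, -1], [-0.18, -0.44, 0, 0, 0, 0, -1], [-0.37, -0.89, 0, 0, 0, 0, -1]]

```text
time: 8.05
position: [0.4396, 0.1705, 0.3354]
tool_rot: [-0.362, -3.12, -0.0]
ft_force: [1.7, -0.2, -1.4]
grip_width: 0.34
grip_force: 49.8
```

>>> play_rows:
  increments:
    - [[-0.18, -0.44, 0, 0, 0, 0, -1], [-0.37, -0.89, 0, 0, 0, 0, -1]]

```text
time: 8.25
position: [0.4552, 0.0718, 0.3358]
tool_rot: [-0.37, -3.119, -0.0]
ft_force: [0.2, 0.1, -1.5]
grip_width: 0.339
grip_force: 49.8
```

>>> play_rows:
  increments:
    - [[-0.18, -0.44, 0, 0, 0, 0, -1], [-0.37, -0.89, 0, 0, 0, 0, -1]]

```text
time: 8.45
position: [0.4702, -0.0236, 0.3359]
tool_rot: [-0.371, -3.12, -0.001]
ft_force: [1.1, 0.6, -2.4]
grip_width: 0.335
grip_force: 49.8
```

>>> play_rows:
  increments:
    - [[-0.18, -0.44, 0, 0, 0, 0, -1], [-0.37, -0.89, 0, 0, 0, 0, -1]]

```text
time: 8.65
position: [0.4853, -0.1188, 0.336]
tool_rot: [0.371, 3.12, 0.001]
ft_force: [2.4, 0.2, -2.4]
grip_width: 0.341
grip_force: 49.8
```

>>> play_rows:
  increments:
    - [[-0.15, -0.35, 0, 0, 0, -0.04, -1], [-0.3, -0.7, 0, 0, 0, -0.08, -1], [-0.37, -0.89, 0, 0, 0, -0.1, -1], [-0.37, -0.89, 0, 0, 0, -0.1, -1], [-0.37, -0.89, 0, 0, 0, -0.1, -1]]

```text
time: 9.15
position: [0.5004, -0.2119, 0.3356]
tool_rot: [-0.128, -3.138, -0.001]
ft_force: [-0.6, 1.0, -2.2]
grip_width: 0.34
grip_force: 49.8
```

```bash
python3 - <<'E'
from h import *
s=ctrl.get_state();w=ctrl.get_image("wrist");cv2.imwrite("pics/w3.png",w[:,:,::-1]);print(s["time"],s["position"],s["tool_rot"])
np.save("w3.npy",np.r_[s["position"],s["tool_rot"]])
C=cam("wrist",s);T=cam("top")
for uv in((405.5,225.3),(428,226),(439.7,226.3),(463.6,227)):
    X=plane(T,uv,.104);print(X,proj(C,X))
cv2.imwrite("pics/crop5.png",cv2.resize(w[60:240,:,::-1],(800,225),interpolation=cv2.INTER_CUBIC))
E
```

```text
9.15 [ 0.5004 -0.2119  0.3356] [-0.1275 -3.1378 -0.0009]
[ 0.4631 -0.126   0.104 ] [[394.9013 142.995 ]]
[ 0.4596 -0.2002  0.104 ] [[325.8606 145.4103]]
[ 0.4579 -0.2388  0.104 ] [[290.13  146.858]]
[ 0.4543 -0.3174  0.104 ] [[217.4787 149.533 ]]
```

View pics/w3.png

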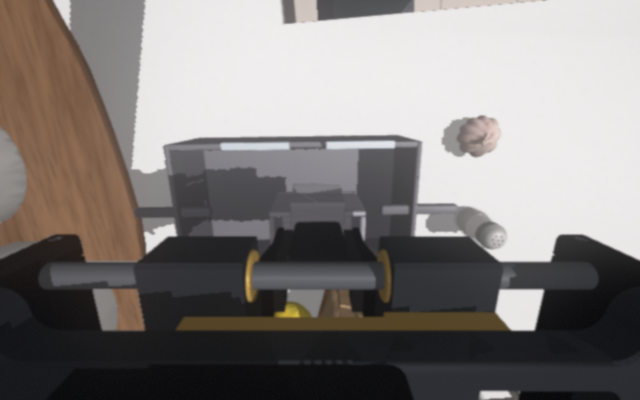

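The wrist view shows the strip pieces at cols ~221–289 and ~327–395, row ~146. That matches the top-view prediction within a few pixels, with the gap at ~289–327. I'll get sub-pixel edges by script.

```bash
python3 - <<'E'
from h import *
w=np.load("w3.npy");s=dict(position=w[:3],tool_rot=w[3:]);C=cam("wrist",s)
g=cv2.cvtColor(cv2.imread("pics/w3.png"),cv2.COLOR_BGR2GRAY).astype(float)
# brightest row per column around the strip, then centroid
cols=np.r_[226:285,331:391];rc=[]
for c in cols:
    p=g[138:154,c];q=np.clip(p-130,0,None);rc.append(138+(q*np.arange(16)).sum()/q.sum())
k=np.polyfit(cols,rc,1);print("line",k,np.std(rc-np.polyval(k,cols)))
for c in(230,308,380):print(c,g[138:154,c].astype(int))
c=np.arange(205,412);pr=np.array([g[int(round(np.polyval(k,x))),x] for x in c]);e=[]
for a,b in((210,235),(278,298),(318,338),(385,408)):
    m=(c>=a)&(c<=b);y=pr[m];x=c[m];h=(y.max()+y.min())/2;i=np.where(np.diff(np.sign(y-h)))[0];i=i[len(i)//2];u=x[i]+(h-y[i])/(y[i+1]-y[i]);e.append(u+.0)
print("edges",e)
X=np.array([plane(C,(u+0.,np.polyval(k,u)),.104) for u in e]);print(X,"lens",np.linalg.norm(np.diff(X,axis=0),axis=1))
yd=X[0]-X[-1];yd=-yd/np.linalg.norm(yd) if yd[1]<0 else yd/np.linalg.norm(yd);yaw=np.arctan2(-yd[0],yd[1]);G=(X[1]+X[2])/2
print("yaw",np.degrees(yaw),"gap",G)
E
```

```text
line [ -0.0151 150.1959] 0.3286846079678353
230 [113  94  93 104 142 186 209 214 214 214 211 197 164 140 136 136]
308 [ 93  92  93 107 129 139 141 137 127 109 108 127 139 143 142 143]
380 [ 93 105 145 195 222 228 227 226 223 205 156 110  95  92  92  91]
edges [np.float64(220.40384615384616), np.float64(288.9107142857143), np.float64(325.85227272727275), np.float64(394.56451612903226)]
[[ 0.4517 -0.3138  0.104 ]
 [ 0.4567 -0.24    0.104 ]
 [ 0.4594 -0.2002  0.104 ]
 [ 0.4644 -0.1264  0.104 ]] lens [0.074  0.0398 0.074 ]
yaw -3.8793428181253753 gap [ 0.4581 -0.2201  0.104 ]
```

```bash
python3 - <<'E'
from h import *
w=np.load("w1.npy");C1=cam("wrist",dict(position=w[:3],tool_rot=w[3:]))
cp=np.array([.4487,.2567,0]);cy=Rn.from_euler("z",-.2348)
for uv in((326,110),(522,155),(425,133)):print("lip outer in caddy",cy.inv().apply(plane(C1,np.array(uv)/6.5+[255,130],.085)-cp)*1e3)
# held pose: TCP->caddy from w1 fit and grasp TCP
T=np.array([.425,.2637,.1757]);yg=np.radians(-13.57)
w=np.load("w3.npy");s=dict(position=w[:3],tool_rot=w[3:]);C=cam("wrist",s);R=Rn.from_rotvec(w[3:])
G=Rn.from_euler("z",yg)*Rn.from_rotvec([0,-np.pi,0])
def to3(pc,tilt=0):  # caddy mm -> world at w3; tilt about tool y at grasp pt
    p=G.inv().apply(cy.apply(np.array(pc)/1e3)+cp-T);p[:,1]-=yoff
    q=p-[0,0,.051];p=Rn.from_euler("y",tilt).apply(q)+[0,0,.051]
    return R.apply(p)+w[:3]
yoff=G.inv().apply(cy.apply([-.026,0,.111])+cp-T)[1];print("grip in tool mm",G.inv().apply(cy.apply([-.026,0,.111])+cp-T)*1e3)
P=[[-46,0,85],[-46,-18,85],[-46,18,85],[-30,-36,60],[-30,36,60],[-30,27,60],[-30,-27,60]]
print("pred tilt0",proj(C,to3(P)).round(1).tolist());print("tilt2deg",proj(C,to3(P,np.radians(2))).round(1).tolist())
g=cv2.cvtColor(cv2.imread("pics/w3.png"),cv2.COLOR_BGR2GRAY).astype(int)
print("rows170-215")
for c in(300,318,336,278,282,354,358):print(c,g[174:216,c])
for r in(188,192,200,206,212):print("row",r,g[r,262:374])
E
```

```text
lip outer in caddy [-43.3525 -17.7747  85.    ]
lip outer in caddy [-43.5424  16.2481  85.    ]
lip outer in caddy [-43.4038  -0.6328  85.    ]
grip in tool mm [ 1.3191 -1.2969 64.7   ]
pred tilt0 [[318.4, 200.3], [290.4, 200.4], [346.4, 200.2], [269.6, 211.7], [367.2, 211.4], [355.0, 211.4], [281.8, 211.6]]
tilt2deg [[318.4, 198.6], [290.2, 198.7], [346.6, 198.5], [269.4, 208.9], [367.4, 208.6], [355.2, 208.6], [281.7, 208.8]]
rows170-215
300 [136 136 136 136 136 136 135 135 132 128 122 122 122 124 124 123 124 122
 112  96  86  83  82  83  83  83  83  83  88  94  97  97  95  94  94  92
  92  92  93  92  93  92]
318 [139 138 137 138 138 137 137 136 135 130 124 124 125 126 125 124 122 114
  99  87  82  82  82  82  83  83  82  85  90  95  97  97  96  94  94  93
  91  91  91  92  92  92]
336 [140 139 140 138 139 137 137 138 138 137 129 125 124 124 116 102  92  89
  86  84  83  83  82  83  83  82  81  84  90  95  97  96  95  94  93  93
  92  92  91  92  91  91]
278 [133 123 102  86  81  80  80  79  79  79  79  78  78  78  77  77  77  80
  83  84  82  81  80  81  81  81  81  82  81  80  8
[... 1967 characters left out ...]
5 95 96 95 95 95 95 95 95 95 97 96 96 95
 95 96 95 95 96 95 95 95 96 95 95 96 96 96 95 96 95 96 96 95 96 95 96 95
 95 95 95 95 96 95 95 96 95 93 92 89 87 87 88 88 89 88 87 88 88 88 89 88
 89 88 89 90 88 82 76 74 74 73 74 74 75 75 74 74]
row 212 [ 72  71  72  72  72  73  76  81  86  89  89  89  90  89  89  89  89  90
  90  90  90  89  91  90  90  90  89  87  86  89  91  91  93  92  92  92
  92  92  93  91  92  92  91  92  92  92  92  92  91  92  92  92  93  91
  91  92  91  92  93  91  92  92  91  92  92  91  92  92  91  93  92  92
  92  92  91  92  92  91  91  92  90  89  89  89  92  93  92  93  93  96
 110 133 150 155 157 156 158 158 158 158 160 158 149 124  94  77  73  73
  74  73  74  73]
```

```bash
cat > tgt.py <<'E'
from h import *
w=np.load("w3.npy");R=Rn.from_rotvec(w[3:]);G=np.array([.4581,-.2201,.104]);LIP=np.array([.0118,-.0009,.0957])
Rt=Rn.from_euler("z",np.radians(-3.88))*Rn.from_rotvec([0,-np.pi,0])
def goal(zc,dx=0,dy=0): # zc: lip ceiling height; dx,dy tub-frame bias
    return np.array([*G[:2],zc])+Rn.from_euler("z",np.radians(-3.88)).apply([dx,dy,0])-Rt.apply(LIP)
E
python3 - <<'E'
from tgt import *
s0=dict(position=w[:3],tool_rot=w[3:]);s=ctrl.get_state();print(s["position"],s["tool_rot"],s["ft_force"])
for z in(.175,.15,.115,.104,.092):print(z,goal(z,.0015),*move(s0,goal(z,.0015),Rt),"now",*move(s,goal(z,.0015),Rt))
E
```

```text
[ 0.5007 -0.211   0.3357] [-0.1246 -3.1382 -0.0016] [-0.2748  1.321  -1.8045]
0.175 [ 0.4714 -0.2201  0.2707] [ 0.2816 -0.1056  0.6497] [ 0.0003 -0.0008 -0.0086] now [ 0.2837 -0.1149  0.6502] [ 0.0006 -0.0006 -0.0074]
0.15 [ 0.4714 -0.2201  0.2457] [ 0.2812 -0.1057  0.8997] [ 0.0003 -0.0008 -0.0086] now [ 0.2835 -0.1152  0.9002] [ 0.0006 -0.0006 -0.0074]
0.115 [ 0.4714 -0.2201  0.2107] [ 0.2808 -0.1059  1.2497] [ 0.0003 -0.0008 -0.0086] now [ 0.2831 -0.1155  1.2502] [ 0.0006 -0.0006 -0.0074]
0.104 [ 0.4714 -0.2201  0.1997] [ 0.2807 -0.106   1.3597] [ 0.0003 -0.0008 -0.0086] now [ 0.283  -0.1156  1.3602] [ 0.0006 -0.0006 -0.0074]
0.092 [ 0.4714 -0.2201  0.1877] [ 0.2805 -0.106   1.4797] [ 0.0003 -0.0008 -0.0086] now [ 0.2829 -0.1158  1.4802] [ 0.0006 -0.0006 -0.0074]
```

>>> play_rows:
  increments:
    - [[0.1, -0.04, 0, 0, 0, -0.008, -1], [0.28, -0.11, 0, 0, 0, -0.008, -1], [0.28, -0.11, 0, 0, 0, -0.008, -1], [0.28, -0.11, 0.2, 0, 0, -0.008, -1], [0.28, -0.11, 0.4, 0, 0, -0.008, -1], [0.28, -0.11, 0.65, 0, 0, -0.008, -1], [0.28, -0.11, 0.65, 0, 0, -0.008, -1], [0.28, -0.11, 0.65, 0, 0, -0.008, -1]]

```text
time: 10.0
position: [0.4719, -0.2203, 0.2716]
tool_rot: [-0.104, -3.14, -0.001]
ft_force: [0.1, 0.7, -1.5]
grip_width: 0.337
grip_force: 49.8
```

```bash
python3 - <<'E'
from tgt import *
P=[];
s=ctrl.get_state();wi=ctrl.get_image("wrist");cv2.imwrite("pics/w4.png",wi[:,:,::-1])
P.append(s["position"])
for i in range(3):
    t=ctrl.get_image("top" if i<2 else "side");P.append(ctrl.get_state()["position"])
cv2.imwrite("pics/side4.png",t[:,:,::-1])
print(np.array(P),s["tool_rot"],s["ft_force"])
m=np.mean(P,0);print("err",goal(.175,.0015)-m);C=cam("wrist",s)
# predicted strip edges vs seen
e=[[.4517,-.3138,.104],[.4567,-.24,.104],[.4594,-.2002,.104],[.4644,-.1264,.104]];print(proj(C,e).round(1).tolist())
g=cv2.cvtColor(wi,cv2.COLOR_RGB2GRAY).astype(int)
k=proj(C,e)
for r in np.round(k[1:3,1]).astype(int)[:1]:
    for d in(-8,-4,0,4):print(r+d,g[r+d,255:370:2])
E
```

```text
[[ 0.4719 -0.2203  0.2716]
 [ 0.4726 -0.2209  0.2727]
 [ 0.4726 -0.221   0.2728]
 [ 0.4725 -0.2211  0.2726]] [-0.1041 -3.1398 -0.0006] [ 0.0994  0.6972 -1.4993]
err [-0.001   0.0007 -0.0017]
[[212.7, 184.1], [295.2, 184.1], [339.7, 184.1], [422.1, 184.0]]
176 [87 87 87 88 90 89 87 89 88 88 87 86 87 87 87 87 87 87 88 88 86 82 81 83
 84 84 85 85 86 86 85 86 87 87 86 86 87 87 86 84 82 84 85 88 89 90 90 91
 90 90 88 88 87 87 90 90 91 91]
180 [115 115 115 116 117 118 132 171 151 118 117 117 117 115 117 117 117 116
 117 116 103  91  88  89  87  89  90 116 135 136 137 136 137 137 137 137
 137 137 137 115  91  97 113 171 187 188 189 188 188 188 187 187 187 187
 185 187 187 188]
184 [122 122 122 122 122 122 122 123 122 122 122 122 123 123 124 123 122 123
 122 116 119 118 118 118 120 121 121 122 124 125 125 126 127 128 128 129
 130 131 124 114 112 119 137 192 217 216 217 217 217 218 218 218 218 218
 218 218 218 219]
188 [ 98  97  98  98  98  97  98  97  98  99  99  97  98  98  98  97  98  98
  98 111 125 126 127 127 127 127 127 127 128 128 127 127 126 124 121 120
 120 114 107 105  99  97 101 137 163 165 165 165 165 166 166 166 167 166
 167 167 167 167]
```

>>> play_rows:
  increments:
    - [[0, 0.007, 0.15, 0, 0, 0, -1], [0, 0.007, 0.3, 0, 0, 0, -1], [0, 0.007, 0.4, 0, 0, 0, -1], [0, 0.007, 0.5, 0, 0, 0, -1], [0, 0.007, 0.58, 0, 0, 0, -1], [0, 0.007, 0.65, 0, 0, 0, -1], [0, 0.007, 0.65, 0, 0, 0, -1], [0, 0.007, 0.65, 0, 0, 0, -1]]

```text
time: 11.0
position: [0.4715, -0.2202, 0.2061]
tool_rot: [-0.106, -3.139, -0.0]
ft_force: [-1.8, 0.6, -2.7]
grip_width: 0.338
grip_force: 49.8
```

```bash
cat > st.py <<'E'
from tgt import *
s=ctrl.get_state();m=s["position"];print(s["time"],m,"F",s["ft_force"],"M",s["torque"],"ceil",m[2]-.0957)
d=Rn.from_euler("z",np.radians(-3.88)).inv().apply(m-goal(0));print("tub dx dy mm",d[:2]*1e3,"dyaw",move(s,m,Rt)[1]*90)
E
python3 st.py
```

```text
11.0 [ 0.4715 -0.2202  0.2061] F [-1.8487  0.5922 -2.687 ] M [ 0.0794  0.4295 -0.0249] ceil 0.11036337617416749
tub dx dy mm [ 1.5918 -0.093 ] dyaw [ 0.0098 -0.0635  0.001 ]
```

>>> play_rows:
  increments:
    - [[0.01, 0, 0, 0, 0, 0, -1], [0.01, 0, 0.02, 0, 0, 0, -1], [0.01, 0, 0.04, 0, 0, 0, -1], [0.01, 0, 0.04, 0, 0, 0, -1]]

```text
time: 11.4
position: [0.4711, -0.2201, 0.2022]
tool_rot: [0.106, 3.139, 0.0]
ft_force: [0.0, -0.1, -2.2]
grip_width: 0.342
grip_force: 49.8
```

```bash
python3 st.py
```

```text
11.4 [ 0.4711 -0.2201  0.2022] F [ 0.0301 -0.0666 -2.1932] M [ 0.026   0.0291 -0.0655] ceil 0.10646266951877274
tub dx dy mm [ 1.1342 -0.0103] dyaw [0.003  0.0304 0.017 ]
```

>>> play_rows:
  increments:
    - [[0, 0, 0.01, 0, 0, 0, -1], [0, 0, 0.02, 0, 0, 0, -1], [0, 0, 0.03, 0, 0, 0, -1], [0, 0, 0.03, 0, 0, 0, -1]]

```text
time: 11.8
position: [0.4709, -0.2201, 0.1991]
tool_rot: [-0.106, -3.14, -0.0]
ft_force: [-0.3, 0.5, -2.3]
grip_width: 0.34
grip_force: 49.8
```

```bash
python3 st.py
```

```text
11.8 [ 0.4709 -0.2201  0.1991] F [-0.2773  0.456  -2.2931] M [-0.03   -0.0011 -0.02  ] ceil 0.10338615951411705
tub dx dy mm [ 0.9483 -0.0038] dyaw [ 0.004  -0.0062  0.0171]
```

Free of contact so far at about strip height. Easing down 2–3 mm at a time.

>>> play_rows:
  increments:
    - [[0, 0, 0.01, 0, 0, 0, -1], [0, 0, 0.02, 0, 0, 0, -1], [0, 0, 0.03, 0, 0, 0, -1], [0, 0, 0.03, 0, 0, 0, -1]]

```text
time: 12.2
position: [0.4708, -0.2201, 0.1961]
tool_rot: [-0.106, -3.14, -0.0]
ft_force: [0.1, 0.4, -1.7]
grip_width: 0.34
grip_force: 49.8
```

```bash
python3 st.py
```

```text
12.2 [ 0.4708 -0.2201  0.1961] F [ 0.0792  0.4474 -1.6639] M [-0.0023  0.0633 -0.0145] ceil 0.10038710754554932
tub dx dy mm [ 0.8693 -0.0379] dyaw [ 0.0059 -0.0135  0.0114]
```

Nothing met at 3.6 mm below the strip top, so the lip is in the gap. Continuing.

>>> play_rows:
  increments:
    - [[0, 0, 0.01, 0, 0, 0, -1], [0, 0, 0.02, 0, 0, 0, -1], [0, 0, 0.03, 0, 0, 0, -1], [0, 0, 0.03, 0, 0, 0, -1]]

```text
time: 12.6
position: [0.4708, -0.2201, 0.1931]
tool_rot: [-0.106, -3.14, -0.0]
ft_force: [-0.2, 0.4, -1.3]
grip_width: 0.341
grip_force: 49.8
```

>>> play_rows:
  increments:
    - [[0, 0, 0.01, 0, 0, 0, -1], [0, 0, 0.02, 0, 0, 0, -1], [0, 0, 0.03, 0, 0, 0, -1], [0, 0, 0.03, 0, 0, 0, -1]]

```text
time: 13.0
position: [0.4708, -0.2201, 0.1901]
tool_rot: [-0.106, -3.14, -0.0]
ft_force: [0.1, -0.3, -2.1]
grip_width: 0.337
grip_force: 49.8
```

```bash
python3 st.py
```

```text
13.0 [ 0.4708 -0.2201  0.1901] F [ 0.062  -0.3442 -2.0819] M [ 0.0512  0.0727 -0.0284] ceil 0.09438123424515919
tub dx dy mm [ 0.8645 -0.0371] dyaw [ 0.0048 -0.0146  0.0141]
```

>>> play_rows:
  increments:
    - [[0, 0, 0.005, 0, 0, 0, -1], [0, 0, 0.01, 0, 0, 0, -1], [0, 0, 0.015, 0, 0, 0, -1], [0, 0, 0.015, 0, 0, 0, -1]]

```text
time: 13.4
position: [0.4708, -0.2201, 0.1887]
tool_rot: [-0.106, -3.14, -0.0]
ft_force: [-0.1, 0.2, -1.7]
grip_width: 0.337
grip_force: 49.8
```

>>> play_rows:
  increments:
    - [[0, 0, 0.005, 0, 0, 0, -1], [0, 0, 0.01, 0, 0, 0, -1], [0, 0, 0.01, 0, 0, 0, -1]]

```text
time: 13.7
position: [0.471, -0.2201, 0.1879]
tool_rot: [0.106, 3.14, 0.0]
ft_force: [-0.3, 0.7, -0.9]
grip_width: 0.34
grip_force: 49.8
```

>>> play_rows:
  increments:
    - [[0, 0, 0.005, 0, 0, 0, -1], [0, 0, 0.01, 0, 0, 0, -1], [0, 0, 0.01, 0, 0, 0, -1]]

```text
time: 14.0
position: [0.4712, -0.2202, 0.1877]
tool_rot: [0.106, 3.139, 0.001]
ft_force: [-2.5, 0.8, 6.4]
grip_width: 0.342
grip_force: 49.8
```

Bottomed at lip z ≈ 92 mm with a soft 8 N contact, which is exactly the home height. I'll relax the push, open gently and wait.

>>> play_rows:
  increments:
    - [[0, 0, -0.007, 0, 0, 0, -1], [0, 0, -0.007, 0, 0, 0, -1], [0, 0, -0.007, 0, 0, 0, -0.2], [0, 0, -0.007, 0, 0, 0, 0], [0, 0, -0.007, 0, 0, 0, 0], [0, 0, -0.007, 0, 0, 0, 0], [0, 0, -0.007, 0, 0, 0, 0], [0, 0, -0.007, 0, 0, 0, 0]]

```text
time: 14.8
position: [0.4709, -0.2201, 0.1874]
tool_rot: [0.106, 3.14, 0.0]
ft_force: [-0.4, 0.8, -0.3]
grip_width: 0.495
grip_force: 0.0
```

```bash
python3 st.py; python3 -c "
from h import *
g=cv2.cvtColor(ctrl.get_image('wrist'),cv2.COLOR_RGB2GRAY);cv2.imwrite('pics/w5.png',g)"
```

```text
14.8 [ 0.4709 -0.2201  0.1874] F [-0.4499  0.786  -0.2671] M [ 0.0761 -0.0045 -0.0028] ceil 0.09169382613953563
tub dx dy mm [ 0.9614 -0.0667] dyaw [0.0004 0.0005 0.0152]
```

Open 43 mm with no force on the fingers. Retreat straight up.

>>> play_rows:
  increments:
    - [[0, 0, 0, 0, 0, 0, 0.2], [0, 0, 0, 0, 0, 0, 0.2], [0, 0, -0.1, 0, 0, 0, 0.2], [0, 0, -0.3, 0, 0, 0, 0.2], [0, 0, -0.6, 0, 0, 0, 0.2], [0, 0, -1, 0, 0, 0, 0.2], [0, 0, -1, 0, 0, 0, 0.2]]

```text
time: 15.55
position: [0.4732, -0.2216, 0.2934]
tool_rot: [0.106, 3.13, -0.002]
ft_force: [0.8, -0.6, -0.6]
grip_width: 0.596
grip_force: 0.0
```

>>> play_rows:
  increments:
    - [[0, 0, -0.4, 0, 0, 0, 0.2], [0, 0, -0.8, 0, 0, 0, 0.2], [0, 0, -0.8, 0, 0, 0, 0.2], [0, 0, -0.8, 0, 0, 0, 0.2], [0, 0, -0.8, 0, 0, 0, 0.2]]

```text
time: 16.05
position: [0.4704, -0.2199, 0.3665]
tool_rot: [-0.106, -3.138, -0.001]
ft_force: [0.1, 0.3, 1.1]
grip_width: 0.6
grip_force: 0.0
```

```bash
python3 - <<'E'
from h import *
s=ctrl.get_state();print(s["time"],s["position"],s["ft_force"])
w=ctrl.get_image("wrist");t=ctrl.get_image("top");im=ctrl.get_image("side")
o=np.zeros((600,800,3),np.uint8)
o[:300,:400]=cv2.resize(im[110:230,270:430,::-1],(400,300),interpolation=cv2.INTER_CUBIC)
o[:300,400:]=cv2.resize(t[150:250,380:513,::-1],(400,300),interpolation=cv2.INTER_CUBIC)
o[300:]=cv2.resize(w[100:250,120:520,::-1],(800,300),interpolation=cv2.INTER_CUBIC)
cv2.imwrite("pics/crop9.png",o)
E
```

```text
16.05 [ 0.4704 -0.2199  0.3665] [0.1248 0.2621 1.0676]
```

View pics/crop9.png

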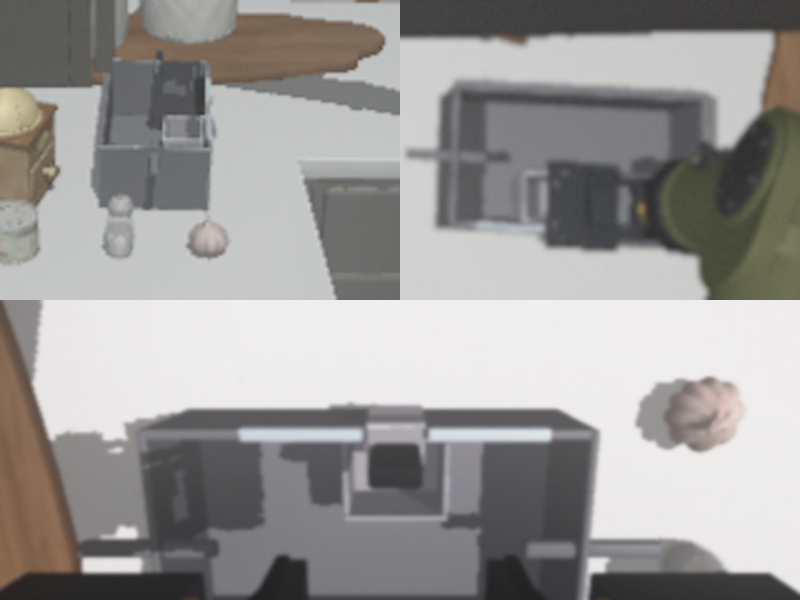

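The caddy hangs straight inside the tub. Its lip fills the gap (crop cols ~365–427) between the two strip pieces, and the bystanders are untouched. Handing in.

```bash
python3 -c "
from bench import ctrl
print(ctrl.close_job())"
```

```text
the job is handed in; nothing more can be done
None
```

The steel caddy hangs straight inside the tub with its lip fully down in the strip's gap. It is released, the other things are where they were, and the job is handed in at about 16 s; I lined the lip up with the gap from the cameras and eased it in, so I never had to slide along the strip.

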